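# Open a cured denture flask and lay its parts out for deflasking

## Task

The brass denture flask has cooled with its opposing cast still sitting on the lid. Take the stack apart from the top down, one piece at a time: the plaster cast flat into the dark plastic case pan, the lid flat on the middle of the wire draining rack, the upper half square and centred on the knock-out stand with its two end lugs resting on the two cheeks, and last the lower half, with the denture in it, flat in the shallow stainless tray. Every piece ends the same way up as it was in the stack.

Things in the scene. Friction and masses are not known exactly. Their poses are not given: they have to be found in the camera images.
- opposing_cast: Cream plaster dental cast, 52 (x) x 59 (y) x 29 mm, about 85 g, teeth up, on top of the stack. Origin: centre of its underside, z up. Its plinth, the lower 16 mm, can be gripped; the teeth stand inside its outline. Blunt front at -x, flat back at +x. At the start its y lies roughly along the flask's x. Grip it across x (52 mm).
- flask_lid: Flask lid, under the cast: flat brass plate, rounded corners, 72 (x) x 54 (y) x 14 mm, about 180 g. Origin: centre of the plate's underside, z up; below it a register 34 x 36 mm, 3.2 mm deep, sits loosely in the mouth of the upper half. Grip it across y (54 mm).
- flask_upper: Upper half, under the lid: brass filled with plaster, 80 (x) x 62 (y) x 26 mm, about 340 g. At each x end a forked lug (27 mm wide, 9 mm thick, flush with the underside) reaches to x = +-55 mm and straddles a guide pin of the lower half. Origin: centre of the underside, z up. Grip it across y (62 mm), lift straight up 15 mm before going sideways.
- flask_lower: Lower half, bottom of the stack: brass filled with plaster, 80 (x) x 62 (y) x 24 mm, about 420 g. Ears 8 mm high reach to x = +-63 mm; two guide pins, 7 mm thick at x = +-45.5 mm, end 36 mm above the underside. A pink denture in its upper face rises to 33 mm. Origin: centre of the underside, z up. Grip it across y (62 mm).
- case_pan: Case pan, fixed: dark slate-grey plastic open pan, 156 (x) x 122 (y) x 26 mm over its rim, inside 144 x 110 mm, floor 3 mm above the worktop; a white card stands 44 mm high outside its +x end. Origin: centre of its underside, z up. The cast goes here.
- drain_rack: Draining rack, fixed: low rack of bright steel wires on rubber feet, 130 (x) x 100 (y) mm; wire tops 20 mm above the worktop, nothing higher. Origin: on the worktop under its centre, z up. The lid goes here.
- knockout_stand: Knock-out stand, fixed: grey base plate 150 (x) x 84 (y) x 8 mm with a cheek across each x end. Cheek tops, steel-faced, 36 mm above the worktop, from x = +-34 to +-65 mm, 62 mm long in y; beyond them end stops 42 mm high. Origin: centre of its underside, z up. The upper half goes here: its x along the stand's x, either way round, lugs on the cheeks, 10 mm free to each stop.
- rinse_tray: Shallow stainless tray, fixed: 160 (x) x 124 (y) x 16 mm over its rim, inside 152 x 116 mm, floor 2 mm above the worktop. Origin: centre of its underside, z up. The lower half goes here, its x along the tray's x, either way round.
- steam_cleaner: Steam cleaner, fixed, always in the same place and not part of the job: beige machine behind the middle of the work, 0.17 m wide, 0.21 m deep and 0.24 m high, its front 0.11 m nearer the robot than its origin (centre of its underside). Carry things round in front of it or over it.

How it is judged (in metres and radians):
On the way, in this order (a step that is already met when the one before it is completed fails the run):
1. the cast lies flat in the case pan, released (z of opposing_cast in the frame of case_pan between 0 and 0.009 m and horizontal distance between opposing_cast and case_pan below 0.055 m and linear speed of opposing_cast below 0.02 m/s and contact force between the fingers and opposing_cast below 0.3 N and angle between opposing_cast's own z axis and vertical below 0.09 rad), for 0.2 s.
2. then the lid lies flat on the middle of the draining rack, released (z of flask_lid in the frame of drain_rack between 0.018 and 0.029 m and horizontal distance between flask_lid and drain_rack below 0.025 m and linear speed of flask_lid below 0.02 m/s and contact force between the fingers and flask_lid below 0.3 N and angle between flask_lid's own z axis and vertical below 0.09 rad), for 0.2 s.
3. then the upper half rests on the cheeks of the knock-out stand, released (z of flask_upper in the frame of knockout_stand between 0.032 and 0.041 m and x of flask_upper in the frame of knockout_stand between -0.012 and 0.012 m and y of flask_upper in the frame of knockout_stand between -0.015 and 0.015 m and angle between the x axis of flask_upper and the x axis of knockout_stand, either way round below 0.2 rad and linear speed of flask_upper below 0.02 m/s and contact force between the fingers and flask_upper below 0.3 N and angle between flask_upper's own z axis and vertical below 0.09 rad), for 0.2 s.
4. last the lower half lies flat in the stainless tray, released (z of flask_lower in the frame of rinse_tray between -0.001 and 0.008 m and horizontal distance between flask_lower and rinse_tray below 0.035 m and linear speed of flask_lower below 0.02 m/s and contact force between the fingers and flask_lower below 0.3 N and angle between flask_lower's own z axis and vertical below 0.09 rad), for 0.2 s.
At the end, for the whole second after the job is handed in: Cast flat on the pan floor; lid flat on the rack, centre within 25 mm of its middle; upper half on the stand's cheeks, within 12 mm along and 15 mm across, 0.2 rad in yaw; lower half flat on the tray floor, within 35 mm; all right way up within 0.09 rad, released, at rest (all of step 1 and all of step 2 and all of step 3 and all of step 4); the robot touches nothing.
It also fails if it takes over 136 s, if anything falls off the work surface, if the arm or the gripper's body presses on something with over 40 N, if the wrist force passes 120 N, or if a joint passes its speed limit or range.

## Robot

A 6-joint arm with a two-finger parallel gripper is mounted at the origin on a cart in front of the work surface, level with it; the furniture and walls round the work are solid. World frame = base frame: x ahead of the robot, y to its left, z up, the work surface at z = 0. Lengths are in mm, angles in rad, forces in N, time in s.
With the tool pointing down it reaches from about 375 to 900 mm from the base axis. Payload 3.1 kg.
Tool frame: the origin (TCP) lies at the very end of the fingers, on their centre line; the grasp point (between the pads) lies 19 mm behind it (arm.hold_point_z is the z of the grasp point in the tool frame, in mm); z points along the fingers, y is the line along which they close (so a half turn about z gives the same grasp; the last joint's range is limited). The gripper opens to 85 mm and grips with 20 to 120 N. Pads are 22 mm wide; open, the fingers measure 114 mm over their backs; the gripper's body (76 mm by 85 mm) begins 54 mm behind the grasp point. The pads swing forward as they close: fully open they stand 13 mm farther back than shut.
Start: joints at [-0.178, 0.527, 1.433, -0, 1.181, -0.178], TCP at [624.977, 0.034, 231.31] pointing down, gripper open.
Joint ranges: [-3.08, 3.08], [-0.75, 2.2], [0.22, 2.44], [-1.43, 4.57], [0, 2.65], [-2.85, 2.85]. Speed limits (rad/s): [2.79, 2.79, 3.14, 3.14, 3.14, 3.14].

## Interface

Orientations are given as a unit quaternion [x, y, z, w].
In Python, from workcell import arm, vision, order, get_state gives the robot as it stands (arm), with the cameras (vision), the readings as plain functions and the job (order).
- The arm moves only by the tool run_rows, called after "Emit:" as a command line: name --argument value ..., lists and objects as JSON in quotes. Schema: {"type":"object","properties":{"moves":{"type":"array","items":{"type":"object","properties":{"turn_vec":{"type":"array","items":{"type":"number"},"minItems":3,"maxItems":3},"d":{"type":"array","items":{"type":"number"},"minItems":3,"maxItems":3},"finger_gap":{"type":"number"}},"additionalProperties":false,"required":["finger_gap"]},"minItems":1,"maxItems":20},"force":{"type":"number"},"only":{"type":"string"},"quiet":{"type":"boolean"},"lines":{"type":"string"}},"required":["moves"],"additionalProperties":false}. moves is a list of rows, 1 to 20 of them, each an object with the fields turn_vec (a list: a rotation vector rx, ry, rz in a scale on which 1.0 is 120 degrees), d (a list: dx, dy, dz in parts of the range, where 1.0 means 1000 mm), finger_gap (the finger opening in mm); a field left out counts as zero (the opening has to be given); each row shifts and turns the commanded pose from where the row before left it, along the tool's axes as they then stand; what a row does not reach is not made up. A row lasts 1/12 s, in which the tool goes at most 41.7 mm and 0.125 rad, less where a joint would pass 70% of its speed; a pose out of reach is approached as far as the arm can. The fingers move at their own pace and stop on an object; force is the grip in N (left out, the last holds). Time passes only in rows, so rows that do not move let the fingers close. The tool returns the time, the measured TCP pose, the force, the opening and the grip force at its end. only (a regular expression) keeps the lines of the reply that match it, lines (a string "A,B") keeps lines A to B, and quiet returns only ok. No shift or turn number may pass 1 either way. Input that does not fit is refused with a message, and nothing moves.
- get_state(): the state, without advancing time (a new reading comes with each control period).
- vision.camera(name): name is "scene" or "side" or "wrist"; returns a dict with "frame" (420x560x3 uint8, blue, green, red), "depth" (420x560 float32, mm along the optical axis (not along the pixel's ray), 0 where there is no reading), "mtx" (3x3 intrinsics, pixels), "R" (3x3) and "t" (3): a world point X has camera coordinates R X + t. Camera axes: x right, y down, z forward; pixel columns grow to the right and rows downward; lengths in mm; the calibration is good to about 2 mm. A picture is of the moment at which its call begins.
- order.hand_in(): hands the job in; it is judged then, once.
The state is a dict: "t": time; "joints": joint angles; "qd": joint speeds; "effort": joint torques, N m; "eef_pos": TCP position; "tcp_rot": TCP orientation; "contact_force": force on the tool from outside, world axes, zero at the start; "torque": the same for the moment, N m; "finger_gap": finger opening in mm; "grip_force": force on a finger pad.
Only numpy, scipy, OpenCV 4.12 (cv2) and the standard library are available. Lean on these libraries where they do the work, as an engineer would, in place of code of your own. Each camera call takes 0.05 s, during which the arm holds its last target. There are 200 camera calls.

## Working session

There is one attempt and no reset: what is moved stays moved. The work goes in short steps, Python scripts to look and compute and a tool call to move; the robot and the scene stay as the last step left them, time stands still between calls to the robot, and variables do not carry over. Pictures are saved under pics/ and viewed, at most 14 in all, crops included, and the job is handed in when it is done.

```bash
ls; mkdir -p pics; cat > h.py <<'E'
import cv2,numpy as np,pickle
from workcell import arm, vision, order, get_state
def snap(n,tag):
    c=vision.camera(n); pickle.dump(c,open(f'pics/{tag}.pkl','wb')); cv2.imwrite(f'pics/{tag}.png',c['frame']); return c
def load(tag): return pickle.load(open(f'pics/{tag}.pkl','rb'))
def world(c):
    d=c['depth'];v,u=np.mgrid[:d.shape[0],:d.shape[1]];K=c['mtx']
    P=np.stack([(u-K[0,2])/K[0,0]*d,(v-K[1,2])/K[1,1]*d,d],-1)
    return (P-np.array(c['t']).ravel())@np.array(c['R'])
E
python3 - <<'E'
from h import *
print(get_state())
for n in('scene','side','wrist'):
    c=snap(n,n+'0'); print(n,c['mtx'].tolist(),(-c['R'].T@np.array(c['t']).ravel()).round(),c['R'][2].round(2))
E
```

```text
pics
workcell.py
{'t': 0.0, 'joints': array([-1.78516511e-01,  5.28504743e-01,  1.43391828e+00, -1.62344132e-05,
        1.18137734e+00, -1.78494779e-01]), 'qd': array([ 4.01412558e-05,  8.66620818e-04, -1.69288991e-03, -1.39844225e-03,
       -1.48044075e-04,  8.13859691e-04]), 'effort': array([ 2.50220628e-04, -4.42344439e+01, -1.78024775e+01, -2.06930472e-04,
        8.36740597e-03,  2.24214921e-05]), 'eef_pos': array([6.24279307e+02, 1.44656496e-01, 2.30304829e+02]), 'tcp_rot': array([ 7.07111849e-01,  7.07100852e-01, -6.35714059e-04, -9.02452981e-04]), 'contact_force': array([0.54511631, 0.19014238, 0.49158826]), 'torque': array([ 0.02961848, -0.04091453,  0.00382783]), 'grip_force': 0.0, 'finger_gap': 85.70309262171897}
scene [[486.2117955967785, 0.0, 280.4679110613629], [0.0, 486.2117955967785, 206.57432768681588], [0.0, 0.0, 1.0]] [ -38. -734.  779.] [ 0.51  0.62 -0.6 ]
side [[531.421294612419, 0.0, 285.15501514296386], [0.0, 531.421294612419, 206.74643337982533], [0.0, 0.0, 1.0]] [ -55. -582. 1337.] [ 0.4   0.39 -0.83]
wrist [[347.5859630309228, 0.0, 282.4184492758352], [0.0, 347.5859630309228, 206.07844734214544], [0.0, 0.0, 1.0]] [626.  66. 374.] [-0.   -0.26 -0.97]
```

View pics/scene0.png

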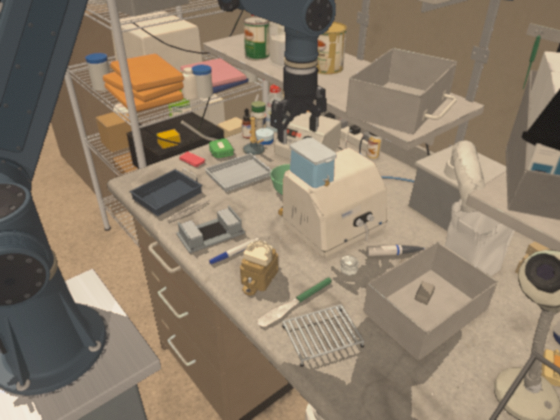

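View pics/wrist0.png

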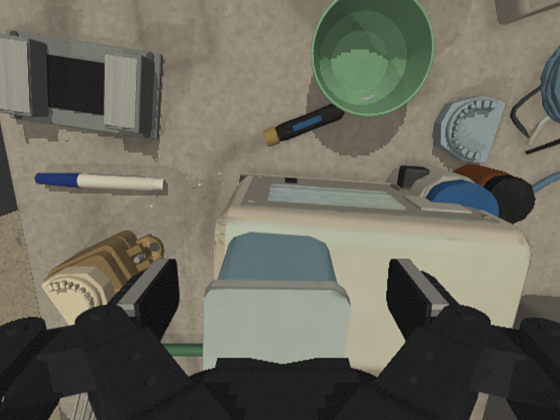

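The scene view shows the stack at about (258,268), rack (322,335), stand (210,228), pan (167,192), tray (238,172). Next I build a top-down map from the depth.

```bash
cat >> h.py <<'E'
def top(cs,x0,x1,y0,y1,s,zmax=200,zmin=-20):
    # image rows: x decreasing downward; cols: y decreasing rightward
    W=int((y1-y0)*s);H=int((x1-x0)*s);im=np.zeros((H,W,3),np.uint8);hz=np.full((H,W),-99.)
    for c in cs:
        P=cv2.resize(world(c).astype(np.float32),None,fx=3,fy=3,interpolation=cv2.INTER_NEAREST) if 0 else world(c)
        ok=(c['depth']>0)&(P[...,2]<zmax)&(P[...,2]>zmin)
        p=P[ok];col=c['frame'][ok];o=np.argsort(p[:,2]);p=p[o];col=col[o]
        r=((x1-p[:,0])*s).astype(int);q=((y1-p[:,1])*s).astype(int)
        for dr in(0,1):
            for dq in(0,1):
                R=r+dr;Q=q+dq;k=(R>=0)&(R<H)&(Q>=0)&(Q<W);k[k]&=p[k,2]>=hz[R[k],Q[k]]-2
                im[R[k],Q[k]]=col[k];hz[R[k],Q[k]]=p[k,2]
    return im,hz
E
python3 - <<'E'
from h import *
im,hz=top([load('side0'),load('scene0')],250,900,-400,400,1)
for g in range(300,900,100): cv2.putText(im,str(g),(0,900-g),0,.4,(0,0,255)); im[900-g,::4]=(0,0,255)
for g in range(-300,400,100): cv2.putText(im,str(g),(400-g,640),0,.4,(0,0,255)); im[::4,400-g]=(0,0,255)
cv2.imwrite('pics/top0.png',im[:600])
E
```

```text
(no output)
```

View pics/top0.png

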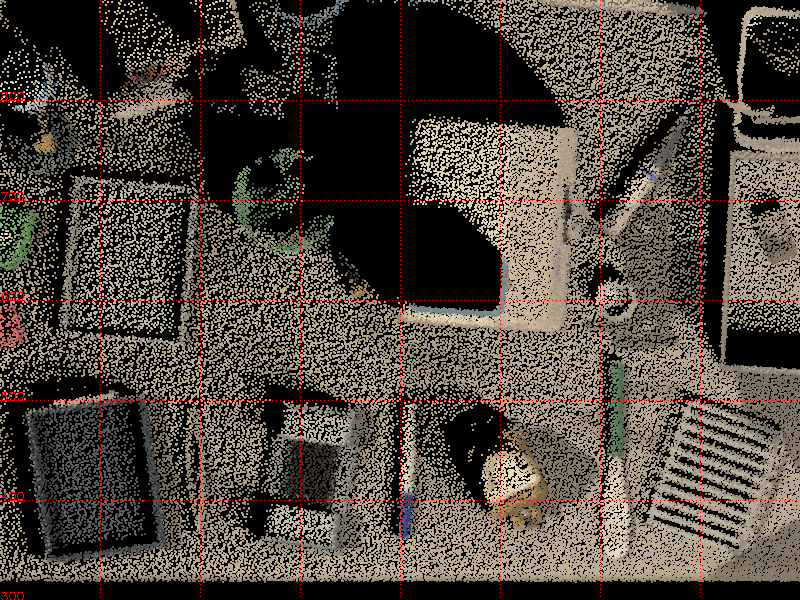

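View pics/side0.png

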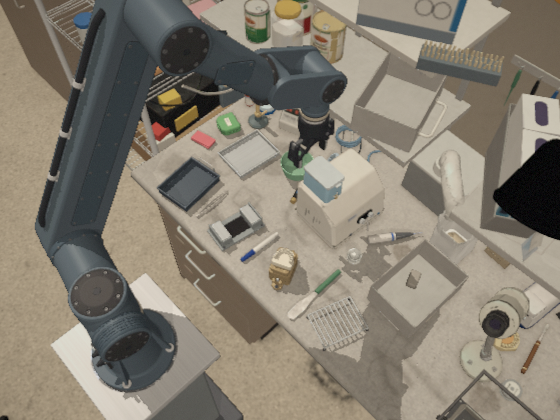

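The top map shows stack about (425,-112), pan (425,304), tray (643,270), stand (428,85) and rack (430,-315); the card is at the pan's far (+x) end. Fitting rectangles by height band.

```bash
cat >> h.py <<'E'
def pts(cs,box,z0,z1):
    out=[]
    for c in cs:
        p=world(c)[c['depth']>0]; x0,x1,y0,y1=box
        out.append(p[(p[:,0]>x0)&(p[:,0]<x1)&(p[:,1]>y0)&(p[:,1]<y1)&(p[:,2]>z0)&(p[:,2]<z1)])
    return np.vstack(out)
def rect(cs,box,z0,z1,trim=3):
    p=pts(cs,box,z0,z1)
    # min-area rectangle with robust extents
    best=None
    for a in np.arange(0,90,.5):
        r=np.deg2rad(a);u=np.array([np.cos(r),np.sin(r)]);v=np.array([-u[1],u[0]])
        a0,a1=np.sort(p[:,:2]@u)[[trim,-trim-1]];b0,b1=np.sort(p[:,:2]@v)[[trim,-trim-1]]
        A=(a1-a0)*(b1-b0)
        if best is None or A<best[0]: best=(A,((a0+a1)/2*u+(b0+b1)/2*v).round(1),(a1-a0).round(1),(b1-b0).round(1),a)
    return len(p),np.median(p[:,2]).round(1),*best[1:]
E
python3 - <<'E'
from h import *
for t in('scene0','side0'):
    c=[load(t)];print(t)
    print('table',np.median(pts(c,(350,500,-40,-20),-15,15)[:,2]))
    print('pan',rect(c,(330,515,220,400),21,29))
    print('tray',rect(c,(540,740,190,360),12,19))
    print('stand base',rect(c,(340,510,20,150),3,45))
    print('cheeks',rect(c,(340,510,30,150),33,39))
    print('rack',rect(c,(330,520,-390,-240),15,24))
    for n,z0,z1 in(('lower',3,20),('upper',27,47),('lid',52,63),('cast',66,78),('cast all',66,97)): print(n,rect(c,(340,500,-190,-50),z0,z1))
E
```

```text
scene0
table 0.6566210157916437
pan (406, np.float64(25.9), array([423.7, 305.8]), np.float64(160.0), np.float64(124.4), np.float64(9.0))
tray (252, np.float64(15.4), array([640.4, 272.7]), np.float64(127.8), np.float64(162.0), np.float64(85.5))
stand base (1717, np.float64(14.5), array([422.4,  82.3]), np.float64(154.2), np.float64(121.8), np.float64(1.5))
cheeks (442, np.float64(36.3), array([423.4,  89.9]), np.float64(67.7), np.float64(136.6), np.float64(82.0))
rack (1281, np.float64(20.0), array([ 422.9, -313.8]), np.float64(101.9), np.float64(130.4), np.float64(70.5))
lower (360, np.float64(8.0), array([ 412.9, -137.7]), np.float64(113.2), np.float64(160.7), np.float64(65.5))
upper (313, np.float64(35.7), array([ 419.3, -126.3]), np.float64(41.6), np.float64(88.6), np.float64(74.5))
lid (144, np.float64(57.6), array([ 424.3, -120.8]), np.float64(40.4), np.float64(77.8), np.float64(81.5))
cast (138, np.float64(72.2), array([ 418.1, -116.8]), np.float64(38.3), np.float64(53.9), np.float64(71.5))
cast all (530, np.float64(80.1), array([ 427.2, -106.3]), np.float64(48.0), np.float64
[... 446 characters left out ...]
64(69.7), np.float64(137.5), np.float64(81.0))
rack (679, np.float64(20.3), array([ 422.7, -314.6]), np.float64(100.8), np.float64(129.5), np.float64(70.5))
lower (642, np.float64(4.9), array([ 420.1, -119.8]), np.float64(138.8), np.float64(158.8), np.float64(89.5))
upper (140, np.float64(35.6), array([ 427.8, -117.8]), np.float64(103.5), np.float64(53.6), np.float64(3.5))
lid (84, np.float64(55.6), array([ 418.3, -122. ]), np.float64(43.7), np.float64(76.3), np.float64(66.5))
cast (113, np.float64(69.0), array([ 427.8, -114.8]), np.float64(70.2), np.float64(46.2), np.float64(1.5))
cast all (412, np.float64(80.8), array([ 426.2, -106.5]), np.float64(63.6), np.float64(56.1), np.float64(34.5))
```

Units first: shifts go in shares of 1000 mm and turns go in shares of 120 degrees. So -35 mm / 1000 = -0.035, -18.7 mm / 1000 = -0.0187.

Emit:
run_rows --moves '[{"d": [0,0,-0.035],"finger_gap": 85},{"d": [0,0,-0.035],"finger_gap": 85},{"d": [-0.0187,-0.034,0],"finger_gap": 85},{"d": [-0.0187,-0.034,0],"finger_gap": 85},{"d": [-0.0187,-0.034,0],"finger_gap": 85},{"d": [-0.0187,-0.034,0],"finger_gap": 85},{"d": [-0.0187,-0.034,0],"finger_gap": 85},{"d": [-0.0187,-0.034,0],"finger_gap": 85},{"finger_gap": 85},{"finger_gap": 85},{"finger_gap": 85}]'

```text
t: 1.07
eef_pos: [421.4, -112.5, 301.6]
tcp_rot: [0.707, 0.707, 0.0, 0.001]
contact_force: [1.0, 0.7, -0.5]
finger_gap: 85.1
grip_force: 0.0
```

```bash
python3 - <<'E'
from h import *
c=snap('wrist','w1'); print(get_state()['eef_pos'])
s=[c]
for n,z0,z1 in(('lower',3,20),('upper',27,47),('uppertop',47,53),('lid',52,60),('lidtop',62,66),('cast',70,78),('casttop',78,82),('cast all',66,97)): print(n,rect(s,(340,500,-190,-50),z0,z1))
f=cv2.resize(c['frame'][60:380,120:440],None,fx=1.8,fy=1.8,interpolation=cv2.INTER_CUBIC);cv2.imwrite('pics/w1c.png',f)
E
```

```text
[ 421.87755334 -112.23536761  301.53691177]
lower (307, np.float64(8.8), array([ 418.4, -114.1]), np.float64(108.4), np.float64(132.1), np.float64(84.5))
upper (432, np.float64(33.2), array([425.6, -95.5]), np.float64(109.2), np.float64(44.1), np.float64(25.5))
uppertop (512, np.float64(49.9), array([ 429.5, -103.4]), np.float64(79.6), np.float64(61.7), np.float64(25.5))
lid (24, np.float64(55.6), array([420.9, -76.9]), np.float64(46.3), np.float64(0.3), np.float64(24.5))
lidtop (972, np.float64(64.1), array([ 428.9, -102.6]), np.float64(71.6), np.float64(53.2), np.float64(24.5))
cast (53, np.float64(74.4), array([426.2, -82.9]), np.float64(48.3), np.float64(10.6), np.float64(0.0))
casttop (1446, np.float64(80.1), array([ 432.1, -103.2]), np.float64(50.4), np.float64(56.5), np.float64(25.0))
cast all (2275, np.float64(80.6), array([ 432.2, -102.7]), np.float64(51.0), np.float64(57.5), np.float64(25.0))
```

View pics/w1c.png

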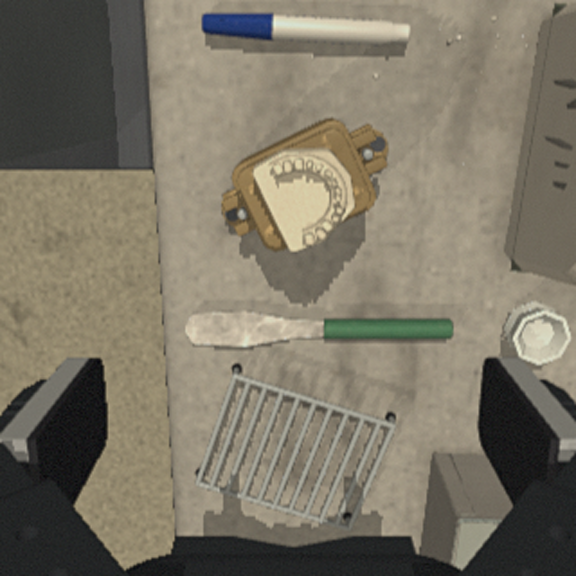

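```bash
python3 - <<'E'
from h import *
c=load('w1')
im,hz=top([c],380,480,-150,-60,6)
c['frame'];f=cv2.resize(c['frame'][120:205,235:345],None,fx=7,fy=7,interpolation=cv2.INTER_CUBIC);cv2.imwrite('pics/w1d.png',f)
p=pts([c],(340,500,-190,-50),77,97)[:,:2].astype(np.float32)
h=cv2.convexHull(p)[:,0];a=cv2.approxPolyDP(h,2.5,True)[:,0];print(a.round(1)); print(p.mean(0))
for i in range(len(a)):
    d=a[(i+1)%len(a)]-a[i];print(np.hypot(*d).round(1),np.degrees(np.arctan2(d[1],d[0])).round(1))
E
```

```text
[[ 458.2 -111.8]
 [ 455.6  -92.6]
 [ 442.8  -78.1]
 [ 415.8  -79.2]
 [ 398.9  -89.6]
 [ 420.9 -136.8]
 [ 440.2 -131.2]]
[ 429.7805  -103.23569]
19.4 97.7
19.4 131.4
27.1 -177.8
19.8 -148.3
52.1 -65.1
20.2 16.1
26.4 47.2
```

View pics/w1d.png

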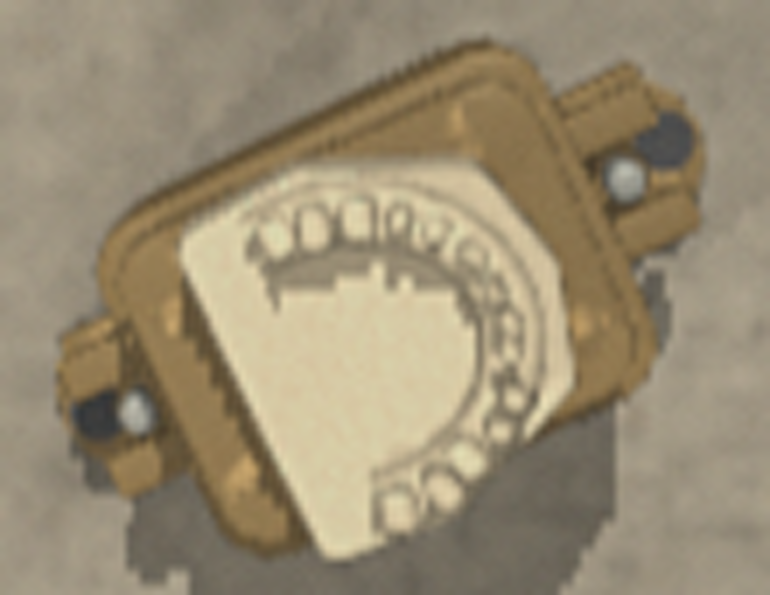

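The enlarged crop shows the cast clearly: flat back edge from (180,240) to (330,560), parallel to the flask's y, and its blunt front at (560,265). So here the cast's x lies along the flask's x, not its y as stated. I grip across the flask's x direction (25°), going by the image.

Converted, 30 mm / 1000 = 0.03, 9.8 mm / 1000 = 0.0098, -0.109 rad / 2.0944 = -0.052.

Emit:
run_rows --moves '[{"d": [0.0098,0.011,0],"finger_gap": 85},{"turn_vec": [0,0,-0.052],"d": [0,0,0.02],"finger_gap": 85},{"turn_vec": [0,0,-0.052],"d": [0,0,0.03],"finger_gap": 85},{"turn_vec": [0,0,-0.052],"d": [0,0,0.03],"finger_gap": 85},{"turn_vec": [0,0,-0.052],"d": [0,0,0.03],"finger_gap": 85},{"d": [0,0,0.03],"finger_gap": 80},{"d": [0,0,0.03],"finger_gap": 75},{"d": [0,0,0.015],"finger_gap": 75},{"finger_gap": 75},{"finger_gap": 75},{"finger_gap": 75}]' --force 30

```text
t: 2.03
eef_pos: [433.4, -102.4, 116.8]
tcp_rot: [0.537, 0.844, 0.0, 0.001]
contact_force: [-0.7, -0.3, -0.7]
finger_gap: 74.8
grip_force: 0.0
```

```bash
python3 - <<'E'
from h import *
c=snap('wrist','w2'); s=get_state();print(s['eef_pos'],s['joints'].round(2),arm.hold_point_z)
print(rect([c],(340,500,-190,-50),77,97))
cv2.imwrite('pics/w2c.png',c['frame'])
E
```

```text
[ 433.38920441 -102.53702411  117.22413267] [-0.48  0.49  1.98  0.    0.66 -0.92] -18.700000000000003
(7876, np.float64(80.6), array([ 432.1, -102.4]), np.float64(50.9), np.float64(56.6), np.float64(25.5))
```

View pics/w2c.png

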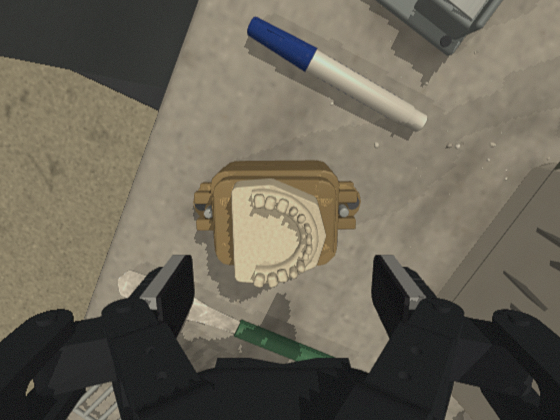

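The view shows the flask and cast square to the fingers, cast centred between the pads (272,240). Descend and close.

Converted, 20 mm / 1000 = 0.02, 10.5 mm / 1000 = 0.0105.

Emit:
run_rows --moves '[{"d": [0,-0.001,0.02],"finger_gap": 75},{"d": [0,0,0.02],"finger_gap": 75},{"d": [0,0,0.0105],"finger_gap": 75},{"finger_gap": 75},{"finger_gap": 40},{"finger_gap": 40},{"finger_gap": 40},{"finger_gap": 40},{"finger_gap": 40},{"finger_gap": 40},{"finger_gap": 40}]' --force 35

```text
t: 3.0
eef_pos: [431.9, -103.3, 67.4]
tcp_rot: [0.537, 0.843, 0.0, 0.002]
contact_force: [-0.5, -0.2, 7.0]
finger_gap: 49.6
grip_force: 36.0
```

Converted, -30 mm / 1000 = -0.03, -20 mm / 1000 = -0.02.

Emit:
run_rows --moves '[{"d": [0,0,-0.005],"finger_gap": 40},{"d": [0,0,-0.015],"finger_gap": 40},{"d": [0,0,-0.03],"finger_gap": 40},{"d": [0,0,-0.03],"finger_gap": 40},{"d": [0,0,-0.02],"finger_gap": 40},{"finger_gap": 40},{"finger_gap": 40}]'

```text
t: 3.58
eef_pos: [431.8, -103.1, 167.3]
tcp_rot: [0.537, 0.843, 0.0, 0.002]
contact_force: [-0.2, -0.5, -1.0]
finger_gap: 49.8
grip_force: 36.8
```

```bash
python3 - <<'E'
from h import *
c=snap('wrist','w3')
cv2.imwrite('pics/w3c.png',c['frame'])
for z0,z1 in((62,66),(48,52)):print(rect([c],(340,500,-190,-50),z0,z1))
E
```

```text
(3827, np.float64(64.1), array([425.6, -92.5]), np.float64(73.6), np.float64(37.6), np.float64(18.0))
(775, np.float64(49.9), array([426.8, -96.9]), np.float64(80.0), np.float64(48.1), np.float64(24.5))
```

View pics/w3c.png

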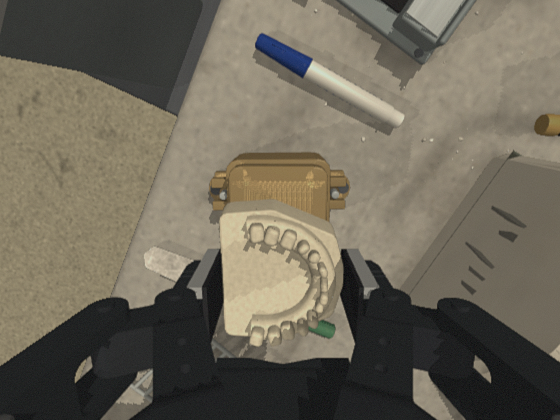

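Cast held level at (280,270), lid stayed behind. Carry to the pan.

Converted, 31.1 mm / 1000 = 0.0311, 13.9 mm / 1000 = 0.0139, 0.099 rad / 2.0944 = 0.0473.

Emit:
run_rows --moves '[{"d": [0.015,0.007,0],"finger_gap": 40},{"d": [0.0311,0.0139,0],"finger_gap": 40},{"d": [0.0311,0.0139,0],"finger_gap": 40},{"d": [0.0311,0.0139,0],"finger_gap": 40},{"d": [0.0311,0.0139,0],"finger_gap": 40},{"d": [0.0311,0.0139,0],"finger_gap": 40},{"d": [0.0311,0.0139,0],"finger_gap": 40},{"d": [0.0311,0.0139,0],"finger_gap": 40},{"d": [0.0311,0.0139,0],"finger_gap": 40},{"d": [0.0311,0.0139,0],"finger_gap": 40},{"d": [0.0311,0.0139,0],"finger_gap": 40},{"d": [0.0311,0.0139,0],"finger_gap": 40},{"d": [0.0158,0.0074,0],"finger_gap": 40},{"turn_vec": [0,0,0.0473],"finger_gap": 40},{"turn_vec": [0,0,0.0473],"finger_gap": 40},{"turn_vec": [0,0,0.0473],"d": [0,0,0.01],"finger_gap": 40},{"d": [0,0,0.03],"finger_gap": 40},{"d": [0,0,0.03],"finger_gap": 40},{"finger_gap": 40},{"finger_gap": 40}]'

```text
t: 5.3
eef_pos: [423.0, 304.9, 93.4]
tcp_rot: [0.656, 0.754, -0.003, -0.002]
contact_force: [0.2, 0.1, -1.2]
finger_gap: 49.8
grip_force: 37.1
```

```bash
python3 - <<'E'
from h import *
cs=[snap('scene','s3'),snap('wrist','w4')]
for c in cs: print('pan',rect([c],(330,515,220,400),21,29))
print(get_state()['joints'].round(2))
E
```

```text
pan (404, np.float64(26.1), array([424.5, 305.6]), np.float64(161.0), np.float64(124.4), np.float64(7.5))
pan (6532, np.float64(26.8), array([424.2, 306.1]), np.float64(158.8), np.float64(121.1), np.float64(8.0))
[0.41 0.6  1.8  0.   0.74 0.27]
```

Converted, 30 mm / 1000 = 0.03, 25 mm / 1000 = 0.025.

Emit:
run_rows --moves '[{"d": [0,0,0.03],"finger_gap": 40},{"d": [0,0,0.025],"finger_gap": 40},{"d": [0,0,0.015],"finger_gap": 40},{"d": [0,0,0.008],"finger_gap": 40},{"d": [0,0,0.003],"finger_gap": 40},{"finger_gap": 40},{"finger_gap": 40},{"finger_gap": 40}]'

```text
t: 6.07
eef_pos: [426.2, 306.3, 16.1]
tcp_rot: [0.656, 0.755, 0.001, 0.001]
contact_force: [-0.2, -0.4, -1.6]
finger_gap: 49.5
grip_force: 37.1
```

Converted, 3 mm / 1000 = 0.003, 2.5 mm / 1000 = 0.0025.

Emit:
run_rows --moves '[{"d": [0,0,0.003],"finger_gap": 40},{"d": [0,0,0.003],"finger_gap": 40},{"d": [0,0,0.0025],"finger_gap": 40},{"d": [0,0,0.001],"finger_gap": 40},{"finger_gap": 40},{"finger_gap": 40},{"finger_gap": 40}]'

```text
t: 6.65
eef_pos: [425.5, 306.0, 6.9]
tcp_rot: [0.656, 0.755, 0.001, 0.0]
contact_force: [-2.5, -0.7, 13.0]
finger_gap: 49.6
grip_force: 38.8
```

Floor contact at 6.9 mm as expected. Release, rise, and check the pan.

Converted, -35 mm / 1000 = -0.035, -25 mm / 1000 = -0.025.

Emit:
run_rows --moves '[{"finger_gap": 70},{"finger_gap": 70},{"finger_gap": 70},{"finger_gap": 70},{"d": [0,0,-0.005],"finger_gap": 70},{"d": [0,0,-0.025],"finger_gap": 70},{"d": [0,0,-0.035],"finger_gap": 70},{"d": [0,0,-0.035],"finger_gap": 70},{"d": [0,0,-0.025],"finger_gap": 80},{"finger_gap": 80},{"finger_gap": 80}]'

```text
t: 7.57
eef_pos: [426.1, 306.3, 131.9]
tcp_rot: [0.656, 0.755, 0.002, 0.001]
contact_force: [-0.4, -0.1, 0.7]
finger_gap: 80.0
grip_force: 0.0
```

```bash
python3 - <<'E'
from h import *
c=snap('wrist','w5')
print('pan',rect([c],(330,515,220,400),21,27),'cast plinth top',rect([c],(370,480,255,355),17,21.5))
p=pts([c],(405,440,295,315),10,40);print(np.percentile(p[:,2],[5,50,95]))
E
```

```text
pan (5007, np.float64(26.0), array([423.8, 305.6]), np.float64(157.9), np.float64(121.6), np.float64(8.0)) cast plinth top (2815, np.float64(19.6), array([431.5, 290.2]), np.float64(56.9), np.float64(99.6), np.float64(26.5))
[18.63273031 19.79951025 25.03273462]
```

Cast sits flat (plinth top about 19 mm). Now back to the stack for the lid.

Converted, -35.3 mm / 1000 = -0.0353, -16.8 mm / 1000 = -0.0168, 0.116 rad / 2.0944 = 0.0554.

Emit:
run_rows --moves '[{"d": [-0.0168,-0.0023,0],"finger_gap": 80},{"d": [-0.0353,-0.0047,0],"finger_gap": 80},{"d": [-0.0353,-0.0047,0],"finger_gap": 80},{"d": [-0.0353,-0.0047,0],"finger_gap": 80},{"d": [-0.0353,-0.0047,0],"finger_gap": 80},{"d": [-0.0353,-0.0047,0],"finger_gap": 80},{"d": [-0.0353,-0.0047,0],"finger_gap": 80},{"d": [-0.0353,-0.0047,0],"finger_gap": 80},{"d": [-0.0353,-0.0047,0],"finger_gap": 80},{"d": [-0.0353,-0.0047,0],"finger_gap": 80},{"d": [-0.0353,-0.0047,0],"finger_gap": 80},{"d": [-0.0353,-0.0047,0],"finger_gap": 80},{"turn_vec": [0,0,0.0554],"finger_gap": 80},{"turn_vec": [0,0,0.0554],"finger_gap": 80},{"turn_vec": [0,0,0.0554],"finger_gap": 80},{"turn_vec": [0,0,0.0554],"finger_gap": 80},{"turn_vec": [0,0,0.0554],"finger_gap": 80},{"turn_vec": [0,0,0.0554],"finger_gap": 80},{"turn_vec": [0,0,0.0554],"finger_gap": 80},{"turn_vec": [0,0,0.0554],"finger_gap": 80}]'

```text
t: 9.28
eef_pos: [426.6, -102.2, 128.7]
tcp_rot: [0.926, 0.378, -0.001, -0.002]
contact_force: [0.2, -0.7, -0.1]
finger_gap: 79.9
grip_force: 0.0
```

Emit:
run_rows --moves '[{"turn_vec": [0,0,0.0554],"finger_gap": 80},{"turn_vec": [0,0,0.0554],"finger_gap": 80},{"turn_vec": [0,0,0.0554],"finger_gap": 80},{"finger_gap": 80},{"finger_gap": 80}]'

```text
t: 9.7
eef_pos: [426.9, -102.3, 129.1]
tcp_rot: [0.976, 0.217, -0.001, -0.001]
contact_force: [0.5, -0.8, -0.4]
finger_gap: 80.1
grip_force: 0.0
```

```bash
python3 - <<'E'
from h import *
c=snap('wrist','w6')
for z0,z1 in((62,66),(48,52)):print(rect([c],(340,500,-190,-50),z0,z1))
E
```

```text
(9108, np.float64(64.1), array([ 429. , -102.5]), np.float64(71.9), np.float64(53.9), np.float64(25.0))
(1347, np.float64(50.0), array([ 431.3, -102.5]), np.float64(75.4), np.float64(62.1), np.float64(25.0))
```

Converted, 30 mm / 1000 = 0.03, 1.8 mm / 1000 = 0.0018.

Emit:
run_rows --moves '[{"d": [0.0018,0.0011,0.025],"finger_gap": 75},{"d": [0,0,0.03],"finger_gap": 75},{"d": [0,0,0.016],"finger_gap": 75},{"d": [0,0,0.004],"finger_gap": 75},{"finger_gap": 75},{"finger_gap": 75},{"finger_gap": 40},{"finger_gap": 40},{"finger_gap": 40},{"finger_gap": 40},{"finger_gap": 40},{"finger_gap": 40},{"finger_gap": 40}]' --force 50

```text
t: 10.83
eef_pos: [430.4, -103.2, 56.8]
tcp_rot: [0.977, 0.215, 0.001, 0.001]
contact_force: [-0.8, -0.1, 6.5]
finger_gap: 51.8
grip_force: 50.9
```

Converted, -30 mm / 1000 = -0.03, -25 mm / 1000 = -0.025.

Emit:
run_rows --moves '[{"d": [0,0,-0.004],"finger_gap": 40},{"d": [0,0,-0.008],"finger_gap": 40},{"d": [0,0,-0.015],"finger_gap": 40},{"d": [0,0,-0.025],"finger_gap": 40},{"d": [0,0,-0.03],"finger_gap": 40},{"finger_gap": 40},{"finger_gap": 40}]'

```text
t: 11.42
eef_pos: [431.1, -103.5, 139.3]
tcp_rot: [0.977, 0.215, 0.002, 0.002]
contact_force: [0.7, 0.4, -1.6]
finger_gap: 51.5
grip_force: 52.8
```

```bash
python3 - <<'E'
from h import *
c=snap('wrist','w7');cv2.imwrite('pics/w7c.png',c['frame'])
print(rect([c],(340,500,-190,-50),47,53))
E
```

```text
(2097, np.float64(50.0), array([455.5, -90.8]), np.float64(22.2), np.float64(61.5), np.float64(25.5))
```

View pics/w7c.png

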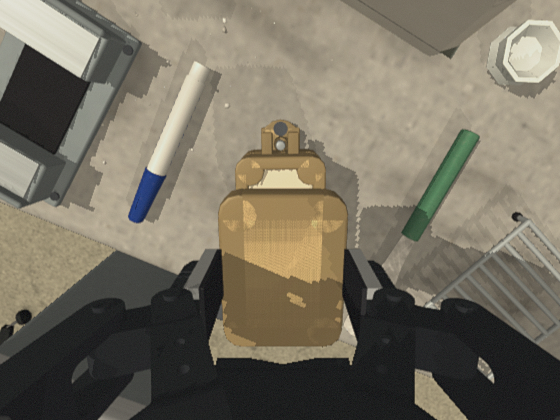

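Lid held level at (283,270); the upper half stayed put with its pin at (280,145). Carry to the rack.

Converted, 31.2 mm / 1000 = 0.0312, -16.1 mm / 1000 = -0.0161, 0.111 rad / 2.0944 = 0.053.

Emit:
run_rows --moves '[{"d": [-0.008,0.0156,0],"finger_gap": 40},{"d": [-0.0161,0.0312,0],"finger_gap": 40},{"d": [-0.0161,0.0312,0],"finger_gap": 40},{"d": [-0.0161,0.0312,0],"finger_gap": 40},{"d": [-0.0161,0.0312,0],"finger_gap": 40},{"d": [-0.0161,0.0312,0],"finger_gap": 40},{"d": [-0.008,0.0156,0],"finger_gap": 40},{"turn_vec": [0,0,0.053],"finger_gap": 40},{"turn_vec": [0,0,0.053],"finger_gap": 40},{"turn_vec": [0,0,0.053],"d": [0,0,0.01],"finger_gap": 40},{"turn_vec": [0,0,0.053],"d": [0,0,0.02],"finger_gap": 40},{"turn_vec": [0,0,0.053],"d": [0,0,0.02],"finger_gap": 40},{"turn_vec": [0,0,0.053],"d": [0,0,0.01],"finger_gap": 40},{"turn_vec": [0,0,0.053],"finger_gap": 40},{"finger_gap": 40},{"finger_gap": 40},{"finger_gap": 40}]'

```text
t: 12.88
eef_pos: [421.0, -313.0, 77.0]
tcp_rot: [0.986, -0.17, -0.0, -0.0]
contact_force: [0.3, 1.0, -1.9]
finger_gap: 51.3
grip_force: 52.8
```

```bash
python3 - <<'E'
from h import *
for n in('scene','wrist'):
    c=snap(n,n+'8');print(rect([c],(330,520,-390,-240),15,23))
s=get_state();print(s['eef_pos'],s['joints'].round(2))
E
```

```text
(971, np.float64(20.0), array([ 422.6, -314.2]), np.float64(100.3), np.float64(130.3), np.float64(71.0))
(7628, np.float64(20.3), array([ 423.5, -314. ]), np.float64(100.3), np.float64(129.3), np.float64(71.0))
[ 421.18351109 -313.38142338   77.47313841] [-0.85  0.63  1.81  0.    0.7   1.06]
```

Converted, 20 mm / 1000 = 0.02, 15 mm / 1000 = 0.015.

Emit:
run_rows --moves '[{"d": [0,0,0.02],"finger_gap": 40},{"d": [0,0,0.015],"finger_gap": 40},{"d": [0,0,0.006],"finger_gap": 40},{"d": [0,0,0.003],"finger_gap": 40},{"d": [0,0,0.002],"finger_gap": 40},{"d": [0,0,0.001],"finger_gap": 40},{"finger_gap": 40},{"finger_gap": 40}]'

```text
t: 13.65
eef_pos: [421.4, -313.8, 30.9]
tcp_rot: [0.985, -0.171, 0.001, 0.0]
contact_force: [-0.2, -1.3, -1.6]
finger_gap: 51.9
grip_force: 52.8
```

Converted, 1 mm / 1000 = 0.001, 0.5 mm / 1000 = 0.0005.

Emit:
run_rows --moves '[{"d": [0,0,0.001],"finger_gap": 40},{"d": [0,0,0.001],"finger_gap": 40},{"d": [0,0,0.0005],"finger_gap": 40},{"finger_gap": 40},{"finger_gap": 40}]'

```text
t: 14.07
eef_pos: [421.5, -313.8, 30.5]
tcp_rot: [0.985, -0.171, 0.001, 0.001]
contact_force: [-2.0, 2.4, 15.9]
finger_gap: 51.8
grip_force: 55.2
```

Converted, -35 mm / 1000 = -0.035, -25 mm / 1000 = -0.025.

Emit:
run_rows --moves '[{"finger_gap": 75},{"finger_gap": 75},{"finger_gap": 75},{"finger_gap": 75},{"d": [0,0,-0.005],"finger_gap": 75},{"d": [0,0,-0.025],"finger_gap": 75},{"d": [0,0,-0.035],"finger_gap": 80},{"d": [0,0,-0.035],"finger_gap": 80},{"finger_gap": 80}]'

```text
t: 14.82
eef_pos: [423.9, -316.4, 133.5]
tcp_rot: [0.985, -0.171, 0.005, 0.004]
contact_force: [0.4, -0.3, 0.9]
finger_gap: 80.0
grip_force: 0.0
```

```bash
python3 - <<'E'
from h import *
c=snap('wrist','w9');print(rect([c],(330,520,-390,-240),33,42),rect([c],(330,520,-390,-240),15,23))
E
```

```text
(7023, np.float64(37.9), array([ 420.8, -313. ]), np.float64(53.9), np.float64(71.2), np.float64(70.5)) (7007, np.float64(20.3), array([ 422.9, -313.7]), np.float64(100.4), np.float64(130.5), np.float64(71.0))
```

Emit:
run_rows --moves '[{"turn_vec": [0,0,-0.053],"finger_gap": 80},{"turn_vec": [0,0,-0.053],"finger_gap": 80},{"turn_vec": [0,0,-0.053],"finger_gap": 80},{"turn_vec": [0,0,-0.053],"finger_gap": 80},{"turn_vec": [0,0,-0.053],"finger_gap": 80},{"turn_vec": [0,0,-0.053],"finger_gap": 80},{"turn_vec": [0,0,-0.053],"finger_gap": 80},{"d": [0.008,-0.0156,0],"finger_gap": 80},{"d": [0.0161,-0.0312,0],"finger_gap": 80},{"d": [0.0161,-0.0312,0],"finger_gap": 80},{"d": [0.0161,-0.0312,0],"finger_gap": 80},{"d": [0.0161,-0.0312,0],"finger_gap": 80},{"d": [0.0161,-0.0312,0],"finger_gap": 80},{"d": [0.008,-0.0156,0],"finger_gap": 80},{"finger_gap": 80},{"finger_gap": 80},{"finger_gap": 80}]'

```text
t: 16.28
eef_pos: [430.0, -103.0, 127.6]
tcp_rot: [0.977, 0.215, -0.0, 0.0]
contact_force: [0.1, -0.2, -0.0]
finger_gap: 79.7
grip_force: 0.0
```

```bash
python3 - <<'E'
from h import *
c=snap('wrist','w10');print(rect([c],(340,500,-190,-50),47,53),rect([c],(340,500,-190,-50),30,39))
E
```

```text
(6046, np.float64(50.0), array([ 429.6, -103.3]), np.float64(79.7), np.float64(61.9), np.float64(25.5)) (924, np.float64(33.3), array([ 429.1, -102.6]), np.float64(109.3), np.float64(47.8), np.float64(24.5))
```

Lid is centred and level on the rack (top 37.9 mm). Upper half at (429.5,-103.2), yaw 25°. Grip it.

Converted, 30 mm / 1000 = 0.03, 25 mm / 1000 = 0.025.

Emit:
run_rows --moves '[{"d": [0,0,0.025],"finger_gap": 80},{"d": [0,0,0.03],"finger_gap": 80},{"d": [0,0,0.025],"finger_gap": 80},{"d": [0,0,0.015],"finger_gap": 80},{"d": [0,0,0.005],"finger_gap": 80},{"finger_gap": 80},{"finger_gap": 80},{"finger_gap": 45},{"finger_gap": 45},{"finger_gap": 45},{"finger_gap": 45},{"finger_gap": 45},{"finger_gap": 45}]' --force 70

```text
t: 17.42
eef_pos: [430.6, -103.5, 29.3]
tcp_rot: [0.977, 0.215, 0.001, 0.001]
contact_force: [-1.3, -1.2, 7.0]
finger_gap: 60.3
grip_force: 76.3
```

Converted, -30 mm / 1000 = -0.03, -25 mm / 1000 = -0.025.

Emit:
run_rows --moves '[{"d": [0,0,-0.003],"finger_gap": 45},{"d": [0,0,-0.005],"finger_gap": 45},{"d": [0,0,-0.008],"finger_gap": 45},{"d": [0,0,-0.01],"finger_gap": 45},{"d": [0,0,-0.025],"finger_gap": 45},{"d": [0,0,-0.03],"finger_gap": 45},{"d": [0,0,-0.02],"finger_gap": 45},{"finger_gap": 45},{"finger_gap": 45}]'

```text
t: 18.17
eef_pos: [430.5, -103.2, 130.1]
tcp_rot: [0.977, 0.215, 0.001, 0.001]
contact_force: [-0.1, 1.1, -3.4]
finger_gap: 60.5
grip_force: 77.7
```

```bash
python3 - <<'E'
from h import *
c=snap('wrist','w11');cv2.imwrite('pics/w11.png',c['frame'])
c=snap('scene','s11')
print(rect([c],(340,500,-190,-50),3,38))
E
```

```text
(1182, np.float64(23.3), array([ 420.3, -122.6]), np.float64(127.6), np.float64(155.0), np.float64(83.5))
```

View pics/w11.png

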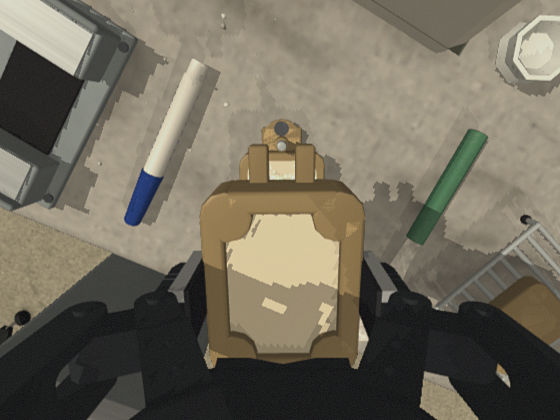

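Upper half held level at (282,270), the lower half is left behind with its pin at (281,145). Carry to the stand.

Converted, -29.6 mm / 1000 = -0.0296, 12.6 mm / 1000 = 0.0126, 0.117 rad / 2.0944 = 0.0559.

Emit:
run_rows --moves '[{"d": [0.0063,-0.0148,0],"finger_gap": 45},{"d": [0.0126,-0.0296,0],"finger_gap": 45},{"d": [0.0126,-0.0296,0],"finger_gap": 45},{"d": [0.0126,-0.0296,0],"finger_gap": 45},{"d": [0.0126,-0.0296,0],"finger_gap": 45},{"d": [0.0126,-0.0296,0],"finger_gap": 45},{"d": [0.0063,-0.0148,0],"finger_gap": 45},{"turn_vec": [0,0,0.0559],"finger_gap": 45},{"turn_vec": [0,0,0.0559],"finger_gap": 45},{"turn_vec": [0,0,0.0559],"finger_gap": 45},{"turn_vec": [0,0,0.0559],"finger_gap": 45},{"turn_vec": [0,0,0.0559],"finger_gap": 45},{"finger_gap": 45},{"finger_gap": 45}]'

```text
t: 19.43
eef_pos: [423.0, 89.9, 127.7]
tcp_rot: [0.997, -0.074, -0.002, 0.0]
contact_force: [0.3, 0.3, -3.6]
finger_gap: 60.3
grip_force: 77.5
```

```bash
python3 - <<'E'
from h import *
for n in('scene','side','wrist'):
    c=snap(n,n+'12')
    print(n,'stops',rect([c],(340,510,30,150),39.5,45),'base',rect([c],(335,515,25,155),6,10),'upper',rect([c],(350,500,30,150),146,153,1))
E
```

```text
scene stops (92, np.float64(42.0), array([424.3,  90.3]), np.float64(63.7), np.float64(139.6), np.float64(79.0)) base (364, np.float64(8.2), array([424. ,  90.5]), np.float64(85.7), np.float64(146.9), np.float64(82.5)) upper (254, np.float64(148.2), array([420.8,  85.7]), np.float64(78.0), np.float64(79.0), np.float64(80.5))
side stops (133, np.float64(41.4), array([424.2,  88.3]), np.float64(58.5), np.float64(139.6), np.float64(79.0)) base (251, np.float64(8.2), array([424.3,  85.8]), np.float64(115.7), np.float64(168.2), np.float64(86.5)) upper (231, np.float64(148.5), array([412.7,  85.7]), np.float64(73.2), np.float64(78.5), np.float64(14.0))
wrist stops (862, np.float64(42.3), array([492.3,  81.8]), np.float64(68.7), np.float64(4.3), np.float64(81.5)) base (1949, np.float64(8.5), array([469.4,  85.2]), np.float64(84.0), np.float64(60.3), np.float64(81.5)) upper (14214, np.float64(148.8), array([425.2,  89.9]), np.float64(87.4), np.float64(75.2), np.float64(82.0))
```

Converted, 25 mm / 1000 = 0.025, 1.7 mm / 1000 = 0.0017.

Emit:
run_rows --moves '[{"d": [0.0017,-0.0008,0.02],"finger_gap": 45},{"d": [0,0,0.025],"finger_gap": 45},{"d": [0,0,0.02],"finger_gap": 45},{"d": [0,0,0.01],"finger_gap": 45},{"d": [0,0,0.005],"finger_gap": 45},{"d": [0,0,0.002],"finger_gap": 45},{"finger_gap": 45},{"finger_gap": 45},{"finger_gap": 45}]'

```text
t: 20.33
eef_pos: [426.3, 90.4, 47.5]
tcp_rot: [0.997, -0.075, 0.001, -0.0]
contact_force: [-0.4, -0.7, -2.7]
finger_gap: 60.1
grip_force: 77.4
```

Converted, 2 mm / 1000 = 0.002, 1.5 mm / 1000 = 0.0015.

Emit:
run_rows --moves '[{"d": [-0.0008,0,0.002],"finger_gap": 45},{"d": [0,0,0.002],"finger_gap": 45},{"d": [0,0,0.0015],"finger_gap": 45},{"d": [0,0,0.001],"finger_gap": 45},{"d": [0,0,0.0005],"finger_gap": 45},{"finger_gap": 45},{"finger_gap": 45}]'

```text
t: 20.92
eef_pos: [425.1, 90.6, 41.7]
tcp_rot: [0.997, -0.075, 0.001, 0.0]
contact_force: [-3.5, 0.3, 20.0]
finger_gap: 60.3
grip_force: 80.4
```

Units first: shifts go in shares of 1000 mm and turns go in shares of 120 degrees. So -35 mm / 1000 = -0.035, -25 mm / 1000 = -0.025.

Emit:
run_rows --moves '[{"finger_gap": 80},{"finger_gap": 80},{"finger_gap": 80},{"finger_gap": 80},{"finger_gap": 80},{"d": [0,0,-0.005],"finger_gap": 80},{"d": [0,0,-0.025],"finger_gap": 80},{"d": [0,0,-0.035],"finger_gap": 80},{"d": [0,0,-0.025],"finger_gap": 80},{"finger_gap": 80}]'

```text
t: 21.75
eef_pos: [427.6, 90.6, 133.7]
tcp_rot: [0.997, -0.075, 0.004, -0.0]
contact_force: [0.2, 0.3, 0.6]
finger_gap: 79.9
grip_force: 0.0
```

```bash
python3 - <<'E'
from h import *
c=snap('wrist','w13');print(rect([c],(340,510,30,150),58,66),rect([c],(340,510,30,150),39,54))
print('stops',rect([c],(340,510,30,150),39.5,44))
E
```

```text
(10281, np.float64(61.6), array([424.4,  91.2]), np.float64(61.9), np.float64(79.5), np.float64(82.0)) (2406, np.float64(42.8), array([425.8,  91.9]), np.float64(69.0), np.float64(139.2), np.float64(81.5))
stops (1497, np.float64(42.2), array([425.8,  91.9]), np.float64(69.0), np.float64(139.2), np.float64(81.5))
```

Emit:
run_rows --moves '[{"turn_vec": [0,0,-0.0559],"finger_gap": 80},{"turn_vec": [0,0,-0.0559],"finger_gap": 80},{"turn_vec": [0,0,-0.0559],"finger_gap": 80},{"turn_vec": [0,0,-0.0559],"finger_gap": 80},{"turn_vec": [0,0,-0.0559],"finger_gap": 80},{"d": [-0.0065,0.0148,0],"finger_gap": 80},{"d": [-0.013,0.0296,0],"finger_gap": 80},{"d": [-0.013,0.0296,0],"finger_gap": 80},{"d": [-0.013,0.0296,0],"finger_gap": 80},{"d": [-0.013,0.0296,0],"finger_gap": 80},{"d": [-0.013,0.0296,0],"finger_gap": 80},{"d": [-0.0065,0.0148,0],"finger_gap": 80},{"finger_gap": 80},{"finger_gap": 80},{"finger_gap": 80}]'

```text
t: 23.05
eef_pos: [427.6, -102.3, 129.1]
tcp_rot: [0.977, 0.215, -0.001, -0.001]
contact_force: [-0.3, -0.8, -0.5]
finger_gap: 79.9
grip_force: 0.0
```

```bash
python3 - <<'E'
from h import *
c=snap('wrist','w14');print(rect([c],(340,500,-190,-50),21,35),rect([c],(340,500,-190,-50),5,40))
E
```

```text
(8755, np.float64(24.7), array([ 431.1, -102.8]), np.float64(97.9), np.float64(62.0), np.float64(25.5)) (10325, np.float64(24.5), array([ 430. , -103.4]), np.float64(124.4), np.float64(62.0), np.float64(25.5))
```

Upper half within 2 mm of the stand centre, level. Now the lower half at (429.8,-103.3).

Converted, 30 mm / 1000 = 0.03, 1.4 mm / 1000 = 0.0014.

Emit:
run_rows --moves '[{"d": [0.0014,0.0017,0.025],"finger_gap": 80},{"d": [0,0,0.03],"finger_gap": 80},{"d": [0,0,0.03],"finger_gap": 80},{"d": [0,0,0.02],"finger_gap": 80},{"d": [0,0,0.012],"finger_gap": 80},{"d": [0,0,0.005],"finger_gap": 80},{"finger_gap": 80},{"finger_gap": 80},{"finger_gap": 45},{"finger_gap": 45},{"finger_gap": 45},{"finger_gap": 45},{"finger_gap": 45},{"finger_gap": 45}]' --force 80

```text
t: 24.27
eef_pos: [431.0, -104.1, 9.4]
tcp_rot: [0.977, 0.215, 0.001, 0.0]
contact_force: [0.5, 2.1, 8.0]
finger_gap: 59.9
grip_force: 85.3
```

Converted, -35 mm / 1000 = -0.035, -30 mm / 1000 = -0.03.

Emit:
run_rows --moves '[{"d": [0,0,-0.003],"finger_gap": 45},{"d": [0,0,-0.007],"finger_gap": 45},{"d": [0,0,-0.02],"finger_gap": 45},{"d": [0,0,-0.03],"finger_gap": 45},{"d": [0,0,-0.035],"finger_gap": 45},{"d": [0,0,-0.03],"finger_gap": 45},{"d": [0,0,-0.015],"finger_gap": 45},{"finger_gap": 45},{"finger_gap": 45}]'

```text
t: 25.02
eef_pos: [430.8, -104.4, 148.6]
tcp_rot: [0.977, 0.215, 0.001, 0.001]
contact_force: [0.1, -0.4, -5.1]
finger_gap: 59.7
grip_force: 88.4Traceback (most recent call last):
```

```bash
python3 - <<'E'
from h import *
c=snap('scene','s15');print(rect([c],(340,500,-190,-50),8,60));print('tray',rect([c],(540,740,190,360),12,19))
c=snap('wrist','w15');cv2.imwrite('pics/w15.png',c['frame'])
E
```

```text
  File "<stdin>", line 2, in <module>
  File "h.py", line 35, in rect
    a0,a1=np.sort(p[:,:2]@u)[[trim,-trim-1]];b0,b1=np.sort(p[:,:2]@v)[[trim,-trim-1]]
          ~~~~~~~~~~~~~~~~~~^^^^^^^^^^^^^^^^
IndexError: index 3 is out of bounds for axis 0 with size 0
```

Nothing is left on the table there (force -5 N), so the lower half is lifted. Carry on.

Converted, -28.8 mm / 1000 = -0.0288, -14.4 mm / 1000 = -0.0144, 0.103 rad / 2.0944 = 0.0492.

Emit:
run_rows --moves '[{"d": [0.0067,-0.0144,0],"finger_gap": 45},{"d": [0.0134,-0.0288,0],"finger_gap": 45},{"d": [0.0134,-0.0288,0],"finger_gap": 45},{"d": [0.0134,-0.0288,0],"finger_gap": 45},{"d": [0.0134,-0.0288,0],"finger_gap": 45},{"d": [0.0134,-0.0288,0],"finger_gap": 45},{"d": [0.0134,-0.0288,0],"finger_gap": 45},{"d": [0.0134,-0.0288,0],"finger_gap": 45},{"d": [0.0067,-0.0144,0],"finger_gap": 45},{"turn_vec": [0,0,0.0492],"finger_gap": 45},{"turn_vec": [0,0,0.0492],"finger_gap": 45},{"turn_vec": [0,0,0.0492],"finger_gap": 45},{"turn_vec": [0,0,0.0492],"finger_gap": 45},{"turn_vec": [0,0,0.0492],"finger_gap": 45},{"finger_gap": 45},{"finger_gap": 45}]'

```text
t: 26.4
eef_pos: [430.0, 149.6, 146.3]
tcp_rot: [0.999, -0.039, -0.002, 0.0]
contact_force: [0.6, -0.5, -3.9]
finger_gap: 59.2
grip_force: 88.4
```

Emit:
run_rows --moves '[{"d": [0.0142,-0.0099,0],"finger_gap": 45},{"d": [0.0284,-0.0198,0],"finger_gap": 45},{"d": [0.0284,-0.0198,0],"finger_gap": 45},{"d": [0.0284,-0.0198,0],"finger_gap": 45},{"d": [0.0284,-0.0198,0],"finger_gap": 45},{"d": [0.0284,-0.0198,0],"finger_gap": 45},{"d": [0.0284,-0.0198,0],"finger_gap": 45},{"d": [0.0142,-0.0099,0],"finger_gap": 45},{"finger_gap": 45},{"finger_gap": 45}]'

```text
t: 27.23
eef_pos: [639.9, 271.7, 145.5]
tcp_rot: [0.999, -0.039, -0.002, 0.001]
contact_force: [-0.6, 0.7, -4.1]
finger_gap: 59.7
grip_force: 88.4
```

```bash
python3 - <<'E'
from h import *
for n in ('scene','wrist'):
    c=snap(n,n+'16');print('tray',rect([c],(530,750,180,365),12,18))
cv2.imwrite('pics/w16.png',c['frame'])
E
```

```text
tray (240, np.float64(15.2), array([651.3, 289.6]), np.float64(164.4), np.float64(179.8), np.float64(84.0))
tray (2422, np.float64(16.4), array([692.8, 286.9]), np.float64(162.6), np.float64(106.3), np.float64(86.0))
```

View pics/w16.png

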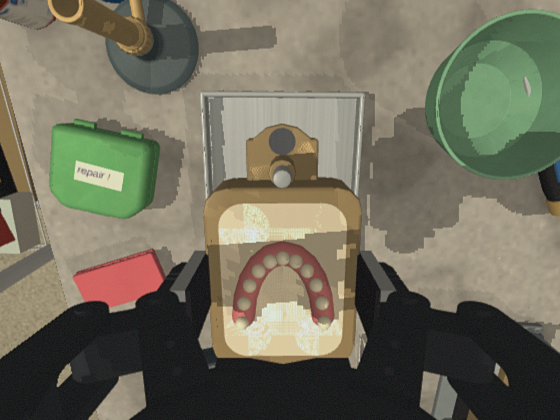

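The lower half is level and centred over the tray (edges at columns 203 and 367). Lower it.

Converted, 35 mm / 1000 = 0.035, 20 mm / 1000 = 0.02.

Emit:
run_rows --moves '[{"d": [0,0,0.02],"finger_gap": 45},{"d": [0,0,0.035],"finger_gap": 45},{"d": [0,0,0.035],"finger_gap": 45},{"d": [0,0,0.02],"finger_gap": 45},{"d": [0,0,0.01],"finger_gap": 45},{"d": [0,0,0.005],"finger_gap": 45},{"finger_gap": 45},{"finger_gap": 45},{"finger_gap": 45}]'

```text
t: 28.08
eef_pos: [642.2, 272.1, 25.0]
tcp_rot: [0.999, -0.041, 0.002, -0.001]
contact_force: [-0.1, 0.1, -4.6]
finger_gap: 59.6
grip_force: 88.3
```

Converted, 4 mm / 1000 = 0.004, 2.5 mm / 1000 = 0.0025.

Emit:
run_rows --moves '[{"d": [0,0,0.004],"finger_gap": 45},{"d": [0,0,0.004],"finger_gap": 45},{"d": [0,0,0.0025],"finger_gap": 45},{"d": [0,0,0.0015],"finger_gap": 45},{"d": [0,0,0.001],"finger_gap": 45},{"d": [0,0,0.0005],"finger_gap": 45},{"finger_gap": 45},{"finger_gap": 45}]'

```text
t: 28.75
eef_pos: [640.5, 271.8, 11.5]
tcp_rot: [0.999, -0.041, -0.0, 0.0]
contact_force: [-3.4, -1.0, 7.1]
finger_gap: 59.6
grip_force: 89.7
```

Converted, -35 mm / 1000 = -0.035, -25 mm / 1000 = -0.025.

Emit:
run_rows --moves '[{"d": [0,0,0.0005],"finger_gap": 45},{"finger_gap": 70},{"finger_gap": 72},{"finger_gap": 72},{"finger_gap": 72},{"finger_gap": 72},{"d": [0,0,-0.005],"finger_gap": 72},{"d": [0,0,-0.025],"finger_gap": 72},{"d": [0,0,-0.035],"finger_gap": 72},{"d": [0,0,-0.035],"finger_gap": 72},{"d": [0,0,-0.035],"finger_gap": 72},{"d": [-0.025,0,0],"finger_gap": 72},{"d": [-0.035,0,0],"finger_gap": 72},{"finger_gap": 72},{"finger_gap": 72},{"finger_gap": 72}]'

```text
t: 30.08
eef_pos: [581.3, 276.9, 144.3]
tcp_rot: [0.999, -0.04, 0.001, -0.0]
contact_force: [0.8, 0.4, -0.3]
finger_gap: 72.0
grip_force: 0.0
```

```bash
python3 - <<'E'
from h import *
c=snap('wrist','w17')
print('lower',rect([c],(560,720,200,340),22,38),'tray',rect([c],(540,740,190,360),12,18))
c=snap('scene','s17'); cv2.imwrite('pics/s17.png',cv2.resize(c['frame'][100:380,100:400],None,fx=2,fy=2))
print('lower',rect([c],(560,720,200,340),22,38),'tray',rect([c],(540,740,190,360),12,18))
E
```

```text
lower (9435, np.float64(26.7), array([640.4, 272.4]), np.float64(62.0), np.float64(96.8), np.float64(86.0)) tray (4646, np.float64(16.5), array([640. , 272.2]), np.float64(124.1), np.float64(160.2), np.float64(85.0))
lower (353, np.float64(27.2), array([639.9, 271.1]), np.float64(62.3), np.float64(97.5), np.float64(86.0)) tray (299, np.float64(15.2), array([644.4, 281.3]), np.float64(147.5), np.float64(167.4), np.float64(85.0))
```

View pics/s17.png

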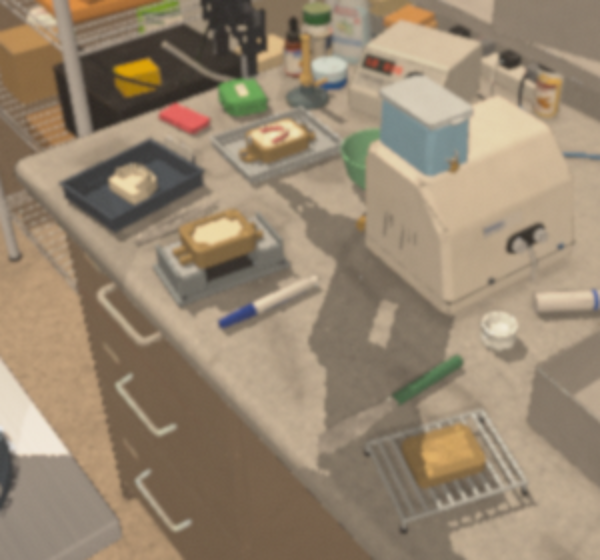

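All four pieces are in place: cast in the pan (132,183), lid on the rack (447,455), upper half on the stand (220,235), lower half in the tray (280,140). The gripper is clear of everything.

```bash
python3 -c "
from workcell import arm, vision, order, get_state
print(order.hand_in())"
```

```text
the job is handed in; nothing more can be done
None
```

The stack is apart and handed in at about 30 s of the 136 s allowed: by camera check all four pieces sit flat, released and in place (lid, upper half and lower half each within about 3 mm of centre), though the hand-in returned no verdict.

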